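# Spring a driver board into the board holder and lock the jaw

### The arm

A 6-joint arm with a two-finger parallel gripper is mounted at the origin on the work surface; the furniture and walls round the work are solid. World frame = base frame: x ahead of the robot, y to its left, z up, the work surface at z = 0. Lengths are in m, angles in rad, forces in N, time in s.
With the tool pointing down it reaches from about 0.325 to 0.9 m from the base axis. Payload 6.1 kg.
Tool frame: the origin (TCP) lies midway between the tips of the shut fingers; the grasp point (between the pads) lies 19 mm behind it; z points along the fingers, y is the line along which they close (so a half turn about z gives the same grasp; the last joint's range is limited). The gripper opens to 85 mm and grips with 20 to 120 N. Pads are 22 mm wide; open, the fingers measure 114 mm over their backs; the gripper's body (76 mm by 85 mm) begins 54 mm behind the grasp point. The pads swing forward as they close: fully open they stand 13 mm farther back than shut.
Start: joints at [1.042, 0.22, 1.526, -0, 1.395, -0.126], TCP at [0.245, 0.575, 0.231] pointing down, gripper open.
Joint ranges: [-2.98, 2.98], [-0.91, 2.08], [0.09, 2.57], [-1.24, 4.39], [0.2, 2.65], [-2.68, 2.68]. Speed limits (rad/s): [2.57, 2.57, 3.01, 3.14, 3.14, 3.14].

### API

Orientations are given as a unit quaternion [w, x, y, z].
In Python, from station import state, camera, job_done gives the robot as it stands.
- The arm moves only by the tool jog_arm, never from a script. Its argument "rows" is a list of rows, each an object of numbers: "tx", "ty", "tz": the shift along the tool's x, y, z in cm; "ax", "ay", "az": the turn, a rotation vector about the tool's x, y, z in units of 6 degrees (1.0 is 6 degrees); "hand": the finger opening in cm, from 0 to 8.54. In form: [{"tx": .., "ty": .., "tz": .., "ax": .., "ay": .., "az": .., "hand": ..}, ...]. A call has 1 to 10 rows; each row is the pose to reach, as a shift and turn from the pose commanded when the call began, along the tool's axes at that moment; what a row does not reach only later rows make up. A row lasts 1/10 s, in which the tool goes at most 50 mm and 8.59 degrees, less where a joint would pass 70% of its speed; a pose out of reach is approached as far as the arm can. A call with a gripper value outside its range is refused whole. The fingers move at their own pace and stop on an object; "newtons" is the grip in N (left out, the last holds). Time passes only in rows, so rows that repeat a pose let the fingers close. It gives the time, the measured TCP pose, the force, the opening and the grip force at its end, in the units of the state.
- state(): the state, without advancing time (a new reading comes with each control period).
- camera(name): name is "side" or "top" or "wrist"; returns a dict with "color" (384x512x3 uint8, red, green, blue), "intrinsics" (3x3 intrinsics, pixels), "position" and "attitude" of the camera in the world. Camera axes: x right, y down, z forward; pixel columns grow to the right and rows downward; lengths in m; the calibration is good to about 2 mm. A picture is of the moment at which its call begins. There is no depth.
- job_done(): hands the job in; it is judged then, once.
The state is a dict: "clock": time; "joint_pos": joint angles; "joint_velocities": joint speeds; "effort": joint torques, N m; "ee_pos": TCP position; "tool_rot": TCP orientation; "force": force on the tool from outside, world axes, zero at the start; "moment": the same for the moment, N m; "width": opening from 0.0 (shut) to 1.0 (fully open); "grip_force": force on a finger pad.
Only numpy, scipy, OpenCV 4.12 (cv2) and the standard library are available. Lean on these libraries where they do the work, as an engineer would, in place of code of your own. Each camera call takes 0.05 s, during which the arm holds its last target. There are 200 camera calls.

### The job

Clamp the green circuit board in the spring board holder for soldering, components up: push one short edge into the groove of the sprung jaw, lower the other short edge to the fixed jaw's groove and let go so that the spring seats it level in both grooves, about central across the jaws. Then swing the red-balled locking bar fully down behind the sprung jaw, and leave the hex keys, vial, marker and solder spool where they are.

Things in the scene. Friction and masses are not known exactly. Their poses are not given: they have to be found in the camera images.
- board: Green circuit board, 62 x 100 mm and 2 mm thick, about 0.11 kg. Origin: centre of the footprint, under its four 4 mm feet, which stand on the foam block; z up out of the component side, y along the 100 mm length, x across the 62 mm width. The board itself lies 4.3 to 6.3 mm above the origin. Its parts (up to 28 mm above the origin) and feet stay clear of the middle 40 mm of the last 8 mm at each short edge.
- board_mid (a point): Centre of the board's 2 mm thickness (5.3 mm above the board's origin), axes as the board.
- holder: Spring board holder, blue posts and black jaws on a dark base 152 x 64 mm, fixed. Origin on the bench under a seated board's middle; x along the guide rods to the fixed jaw, z up. Jaws 30 mm wide (y), tops 104 mm up; rods under 35 mm. Reaches x = -97 to +66 mm. Window sill (130 to 158 mm high) 80 to 110 mm off towards -y, power supply (242 mm high) 70 to 97 mm off towards +y.
- seat (a point): Where board_mid lies when seated: 95 mm above the holder's origin, axes as the holder. The fixed jaw's V groove is centred at this height: bottom at x = +50 mm, mouth at x = +45 mm, groove 5 mm deep, about 3 mm high at the bottom and 9.5 mm at the mouth; the jaw's head spans 8 mm above and below. The sprung jaw is its mirror image.
- jaw_groove (a point): Middle of the bottom of the sprung jaw's V groove, which opens towards the fixed jaw; at x = -44 mm from the seat when nothing pushes it, -50 mm with the board seated.
- jaw (a joint): Sprung jaw's travel away from the fixed jaw, m: 0 at rest, 0.006 with a board seated in both grooves, 0.020 at the stop. It pushes back with 3 N at rest and 180 N/m more (about 5.5 N when a board passes the fixed jaw). To pass the fixed jaw's mouth the board must push it past about 0.0115.
- bar (a joint): Locking bar (steel, 12 x 10 mm, 52 mm long) behind the sprung jaw, rad: 0 standing up, grows as it swings towards +y of the holder, 1.57 fully down across the holder, where it blocks the jaw. Its pivot lies along x at x = -68, y = -23, z = 75 mm from the holder's origin; stiff hinge (0.03 N m), stays where left. It cannot go down while the jaw is pushed back more than about 8 mm.
- bar_ball (a point): Centre of the red ball (16 mm across) on a side stalk of the bar, by which to push it: 36 mm from the pivot's axis, at x = -88 mm of the holder; 111 mm above the bench with the bar up, 75 mm high at y = +13 mm of the holder with it down.
- hex_set: Red hex key set, 22 x 92 x 22 mm, lying between the holder and the window wall; leave alone. Origin under its centre.
- vial: Small vial with a black cap, 22 mm across, 52 mm tall; leave alone. Origin under its centre.
- marker: Black marker pen, 140 mm long, 17 mm thick, lying by the wall; leave alone. Origin under its centre.
- spool: Solder spool, 62 mm across, 45 mm tall; leave alone. Origin under its centre.
- foam: Black anti-static foam block under the board at the start, 58 x 112 mm and 16 mm high, fixed to the bench. Origin under its centre, y along its length. The board's long edges overhang it by about 2 mm.

How it is judged:
On the way:
1. the board is seated level in both grooves, components up (x of board_mid in the frame of seat between -0.0025 and 0.0025 m and y of board_mid in the frame of seat between -0.006 and 0.006 m and z of board_mid in the frame of seat between -0.002 and 0.002 m and angle between board_mid's own z axis and vertical below 0.05 rad and angle between the y axis of board and the x axis of holder, either way round below 0.05 rad and value of joint jaw between 0.004 and 0.008 m), for 0.3 s.
At the end, for the whole second after the job is handed in: Board at rest in both grooves, components up: its middle within 2.5 mm of the seat along the rods, 2 mm in height and 6 mm across, level and square within 0.05 rad, jaw travel 4 to 8 mm; locking bar down past 1.45 rad (all of step 1 and value of joint bar above 1.45 rad and linear speed of board below 0.01 m/s); the robot touches nothing.
It fails at once if the hex keys, vial, marker or spool are moved more than 2 cm (distance of any of hex_set, vial, marker, spool from where it was at the start of the episode above 0.02 m).
It also fails if it takes over 61 s, if anything falls off the work surface, if the arm or the gripper's body presses on something with over 40 N, if the wrist force passes 120 N, or if a joint passes its speed limit or range.

## Working session

There is one attempt and no reset: what is moved stays moved. The work goes in short steps, Python scripts to look and compute and a tool call to move; the robot and the scene stay as the last step left them, time stands still between calls to the robot, and variables do not carry over. Pictures are saved under pics/ and viewed, at most 10 in all, crops included, and the job is handed in when it is done.

Besides the shell and the picture viewer there is one more tool, called after "Call:" as name(argument=value, ...), one argument or row to a line, values as JSON. jog_arm: Moves the arm, as the interface text tells. Its arguments: {"type":"object","properties":{"rows":{"type":"array","items":{"type":"object","properties":{"tx":{"type":"number"},"ty":{"type":"number"},"tz":{"type":"number"},"ax":{"type":"number"},"ay":{"type":"number"},"az":{"type":"number"},"hand":{"type":"number"}}}},"newtons":{"type":"number"}},"required":["rows"]}

```bash
ls; mkdir -p pics; cat > h.py <<'E'
import numpy as np, cv2
from station import state, camera, job_done
from scipy.spatial.transform import Rotation as R
def rot(q): q=np.array(q); return R.from_quat([q[1],q[2],q[3],q[0]])
def ray(c,u,v):
    A=np.array(c['attitude']); A=A if A.shape==(3,3) else rot(A).as_matrix()
    d=A@np.linalg.inv(c['intrinsics'])@np.array([u,v,1.]); return np.array(c['position']),d
def onz(c,u,v,z):
    p,d=ray(c,u,v); return p+d*(z-p[2])/d[2]
def proj(c,X):
    A=np.array(c['attitude']); A=A if A.shape==(3,3) else rot(A).as_matrix()
    q=np.array(c['intrinsics'])@(A.T@(np.array(X)-np.array(c['position']))); return q[:2]/q[2]
def tri(rays):
    M=np.zeros((3,3));b=np.zeros(3)
    for p,d in rays:
        d=d/np.linalg.norm(d);P=np.eye(3)-np.outer(d,d);M+=P;b+=P@p
    return np.linalg.solve(M,b)
def save(c,n,crop=None,k=1):
    im=c['color'][...,::-1]
    if crop: x0,y0,x1,y1=crop; im=im[y0:y1,x0:x1]
    cv2.imwrite('pics/'+n,cv2.resize(im,None,fx=k,fy=k,interpolation=cv2.INTER_CUBIC))
E
python3 - <<'E'
from h import *
import pickle
C={n:camera(n) for n in('top','side','wrist')}
pickle.dump(C,open('c0.pkl','wb'))
for n in C: print(n,C[n]['position'],C[n]['attitude'],C[n]['intrinsics'])
im=np.hstack([C['top']['color'],C['side']['color']])[...,::-1]
cv2.imwrite('pics/top.png',cv2.resize(C['top']['color'][...,::-1],(768,576)))
cv2.imwrite('pics/side.png',cv2.resize(C['side']['color'][...,::-1],(768,576)))
print(state())
E
```

```text
pics
top [ 0.41763334 -0.28044298  0.92805345] [-0.0391982   0.71105453 -0.70101472  0.03799096] [[357.96431026   0.         251.72551619]
 [  0.         357.96431026 188.50439256]
 [  0.           0.           1.        ]]
side [0.36626768 0.14348198 0.81116447] [ 0.04420681 -0.17622545  0.9452049  -0.27125274] [[456.56253003   0.         259.00414506]
 [  0.         456.56253003 196.05505785]
 [  0.           0.           1.        ]]
wrist [0.17858091 0.60180156 0.37299644] [0.11832685 0.82606248 0.54563895 0.07679624] [[291.33624185   0.         249.32129945]
 [  0.         291.33624185 189.16283803]
 [  0.           0.           1.        ]]
{'clock': 0.15, 'joint_pos': array([ 1.04193562e+00,  2.21049435e-01,  1.52734640e+00, -4.26258705e-07,
        1.39469171e+00, -1.26083469e-01]), 'joint_velocities': array([-9.92037093e-04, -2.12907845e-03, -5.49642768e-03, -3.44514483e-05,
        8.29735100e-04, -1.11806862e-03]), 'effort': array([ 9.12972337e-04, -4.97485185e+01, -3.89903891e+01, -8.85700592e-05,
        7.12286928e-03,  2.85511135e-05]), 'ee_pos': array([0.24474398, 0.57458628, 0.23044879]), 'tool_rot': array([-2.40217908e-04,  2.00029986e-01,  9.79789491e-01, -7.07793637e-04]), 'force': array([-0.57876737, -1.07548647,  0.33209657]), 'moment': array([-0.00728604,  0.00084749, -0.02750955]), 'grip_force': 0.0, 'width': 0.9992562867959272}
```

View pics/top.png

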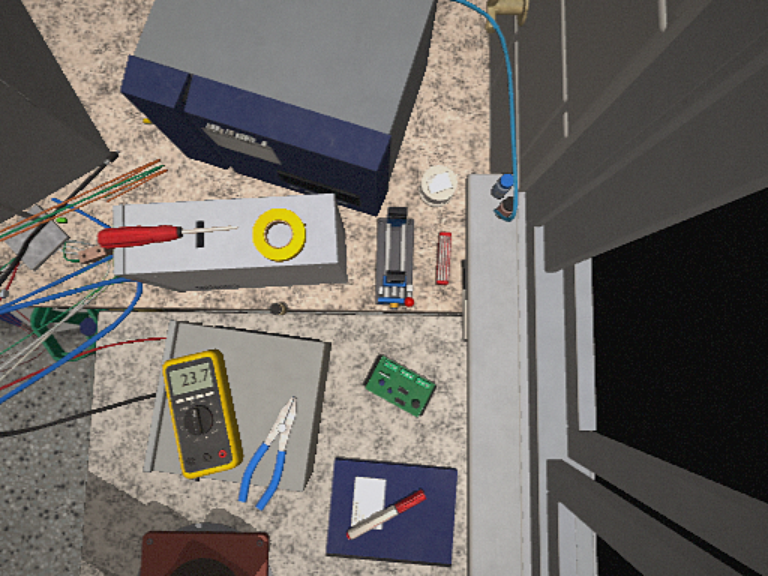

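View pics/side.png

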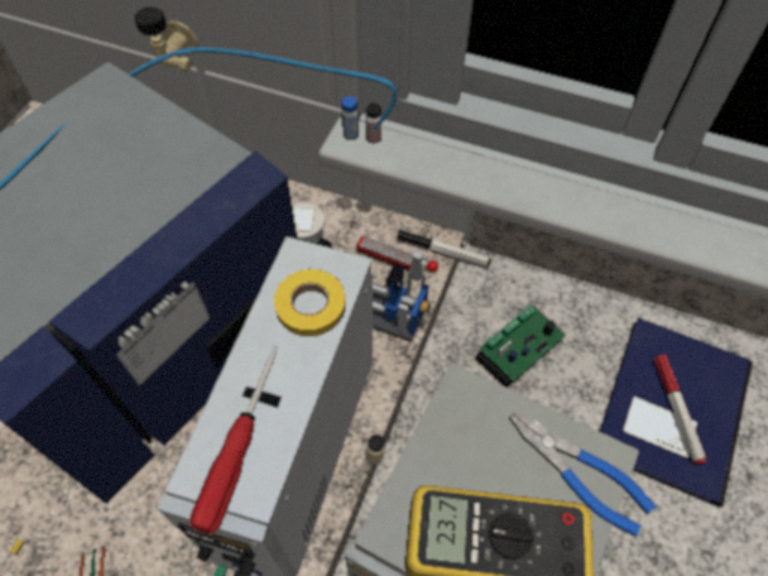

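The top view shows the board at about (400,385) and the holder at (395,255), with its red ball at (408,300). The sill is on the right and the grey PSU on the left; the side view agrees. Holder +x points up in the top image. Next I'll get a first estimate.

```bash
cat >> h.py <<'E'
def rect(c,lo,hi,roi,z):
    hsv=cv2.cvtColor(c['color'],cv2.COLOR_RGB2HSV); m=cv2.inRange(hsv,lo,hi)
    k=np.zeros_like(m); x0,y0,x1,y1=roi; k[y0:y1,x0:x1]=m[y0:y1,x0:x1]
    k=cv2.morphologyEx(k,cv2.MORPH_OPEN,np.ones((2,2),np.uint8))
    cs,_=cv2.findContours(k,cv2.RETR_EXTERNAL,cv2.CHAIN_APPROX_NONE); q=max(cs,key=cv2.contourArea)
    P=np.array([onz(c,*p[0],z)[:2] for p in q]); r=cv2.minAreaRect((P*1000).astype(np.float32))
    return r,q[:,0].mean(0)
E
python3 - <<'E'
from h import *
import pickle
C=pickle.load(open('c0.pkl','rb'))
G=((40,80,40),(85,255,255)); RD=((0,170,120),(6,255,255))
t=C['top'];s=C['side']
print(rect(t,*G,(230,225,300,285),.023)[0],rect(s,*G,(310,200,390,260),.023)[0])
print(onz(t,*proj(t,[0,0,0]),0))
_,a=rect(t,*RD,(264,190,282,206),.111);_,b=rect(s,*RD,(280,170,295,182),.111)
print(a,b,onz(t,*a,.111),onz(s,*b,.111),tri([ray(t,*a),ray(s,*b)]))
save(t,'hold.png',(240,120,320,215),6)
s0=state();w=C['wrist'];T=rot(s0['tool_rot'])
print('cam in tool',T.inv().apply(np.array(w['position'])-s0['ee_pos']),(T.inv()*rot(w['attitude'])).as_matrix().round(3))
print(T.as_matrix().round(3))
E
```

```text
((342.83056640625, -319.8699951171875), (101.46578979492188, 60.90626525878906), 62.20850372314453) ((342.45062255859375, -312.028564453125), (100.58818817138672, 60.42738723754883), 62.08244323730469)
[0.00000000e+00 1.66533454e-16 0.00000000e+00]
[273.5        201.85714286] [289.  177.5] [ 0.47720502 -0.32862987  0.111     ] [ 0.47669085 -0.32471908  0.111     ] [ 0.47768686 -0.32900586  0.10459148]
cam in tool [ 0.07156288 -0.00110826 -0.14253274] [[-0.001 -0.96  -0.279]
 [ 1.    -0.001 -0.001]
 [ 0.001 -0.279  0.96 ]]
[[-0.92   0.392 -0.001]
 [ 0.392  0.92  -0.001]
 [ 0.    -0.001 -1.   ]]
```

View pics/hold.png

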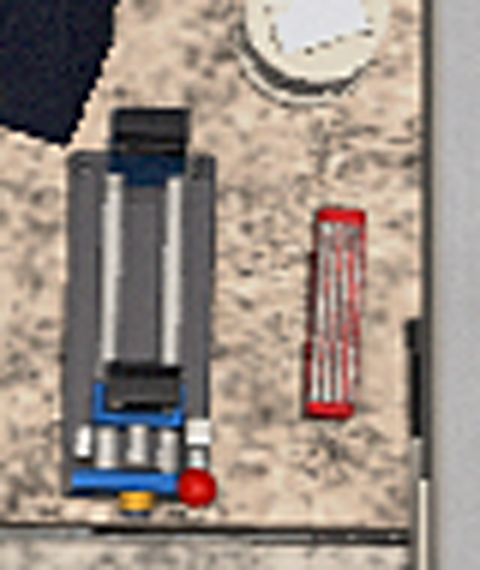

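The crop shows the ball at (198,487), i.e. about (273,201) in the full picture. The rods run nearly straight up, and the blue instrument's corner is close to the fixed jaw, so I'll measure that corner and the holder yaw.

```bash
python3 - <<'E'
from h import *
import pickle
C=pickle.load(open('c0.pkl','rb'));t=C['top'];s=C['side']
f=lambda a,b:tri([ray(t,a[0]/1.5,a[1]/1.5),ray(s,b[0]/1.5,b[1]/1.5)]).round(3)
print('box',f((392,134),(252,155)),f((377,212),(292,185)))
print('psu corner',f((333,195),(373,262)), f((346,262),(373,262)))
print('spool',onz(t,438/1.5,183/1.5,.045))
def L(a,b,z):
    p,q=[onz(t,240+u/6,120+v/6,z) for u,v in(a,b)];d=q-p;return p[:2].round(3),q[:2].round(3),np.degrees(np.arctan2(d[1],d[0]))
print(L((108,360),(115,180),.03),L((170,360),(173,180),.03),L((62,490),(68,155),.01),L((208,410),(213,160),.01))
print('fixed jaw top',onz(t,240+150/6,120+118/6,.104), 'spr jaw', onz(t,240+145/6,120+375/6,.104))
E
```

```text
box [ 0.686 -0.295  0.255] [ 0.603 -0.271  0.26 ]
psu corner [ 0.557 -0.22   0.255] [ 0.522 -0.236  0.216]
spool [ 0.68534327 -0.37782715  0.045     ]
(array([ 0.538, -0.294]), array([ 0.615, -0.296]), np.float64(-1.4996635664697269)) (array([ 0.538, -0.32 ]), array([ 0.616, -0.32 ]), np.float64(-0.41865205692732965)) (array([ 0.484, -0.275]), array([ 0.63 , -0.276]), np.float64(-0.18216007754585403)) (array([ 0.52 , -0.337]), array([ 0.629, -0.339]), np.float64(-0.7212010964367592))
fixed jaw top [ 0.62391435 -0.30794361  0.104     ] spr jaw [ 0.5224022  -0.30704855  0.104     ]
```

Call:
jog_arm(
  rows=[
    {"tz": -4},
    {"tz": -8},
    {"tz": -12},
    {"tz": -15},
    {"tz": -15},
  ],
)

```text
invalid input
```

Call:
jog_arm(
  rows=[
    {"tx": 0, "ty": 0, "tz": -4, "ax": 0, "ay": 0, "az": 0, "hand": 8.5},
    {"tx": 0, "ty": 0, "tz": -8, "ax": 0, "ay": 0, "az": 0, "hand": 8.5},
    {"tx": 0, "ty": 0, "tz": -12, "ax": 0, "ay": 0, "az": 0, "hand": 8.5},
    {"tx": 0, "ty": 0, "tz": -15, "ax": 0, "ay": 0, "az": 0, "hand": 8.5},
  ],
  newtons=40,
)

```text
clock: 0.55
ee_pos: [0.2451, 0.5752, 0.3841]
tool_rot: [0.0, 0.2, 0.98, 0.001]
force: [1.5, -0.1, 0.0]
width: 0.993
grip_force: 0.0
```

Call:
jog_arm(
  rows=[
    {"tx": -3.4, "ty": -3.4, "tz": 0, "ax": 0, "ay": 0, "az": 1.3, "hand": 8.5},
    {"tx": -6.8, "ty": -6.8, "tz": 0, "ax": 0, "ay": 0, "az": 2.6, "hand": 8.5},
    {"tx": -10.2, "ty": -10.2, "tz": 0, "ax": 0, "ay": 0, "az": 3.9, "hand": 8.5},
    {"tx": -13.6, "ty": -13.6, "tz": 0, "ax": 0, "ay": 0, "az": 5.2, "hand": 8.5},
    {"tx": -17, "ty": -17, "tz": 0, "ax": 0, "ay": 0, "az": 6.5, "hand": 8.5},
    {"tx": -20.4, "ty": -20.4, "tz": 0, "ax": 0, "ay": 0, "az": 7.8, "hand": 8.5},
    {"tx": -23.8, "ty": -23.8, "tz": 0, "ax": 0, "ay": 0, "az": 9.1, "hand": 8.5},
    {"tx": -27.2, "ty": -27.2, "tz": 0, "ax": 0, "ay": 0, "az": 10.4, "hand": 8.5},
    {"tx": -30.6, "ty": -30.6, "tz": 0, "ax": 0, "ay": 0, "az": 11.7, "hand": 8.5},
    {"tx": -34, "ty": -34, "tz": 0, "ax": 0, "ay": 0, "az": 13, "hand": 8.5},
  ],
)

```text
clock: 1.55
ee_pos: [0.4246, 0.127, 0.3813]
tool_rot: [0.0, 0.774, 0.633, 0.0]
force: [1.1, 0.6, 1.0]
width: 0.994
grip_force: 0.0
```

```bash
cat >> h.py <<'E'
def jog(xy,z,phi,pitch=0):
    "numbers to reach TCP xy,z with tool y at angle phi (deg), tool down then turned pitch deg about tool y"
    s=state();T=rot(s['tool_rot']);f=np.radians(phi);y=np.array([np.cos(f),np.sin(f),0]);zz=np.array([0,0,-1.])
    G=R.from_matrix(np.c_[np.cross(y,zz),y,zz])*R.from_rotvec([0,np.radians(pitch),0])
    d=np.array([*xy,z])-s['ee_pos']; a=T.as_matrix()
    print('t',(T.inv().apply(d)*100).round(2),'a',(np.degrees((T.inv()*G).as_rotvec())/6).round(2),'at',s['ee_pos'].round(4),'phi',np.degrees(np.arctan2(a[1,1],a[0,1])).round(2),'z',a[:,2].round(3),'j',s['joint_pos'].round(2),'F',s['force'].round(1))
E
python3 -c "
from h import *
jog((.343,-.317),.25,-28)"
```

```text
t [-45.14   0.76  13.12] a [ 0.   -0.    2.77] at [0.4246 0.127  0.3813] phi -11.39 z [ 0.  0. -1.] j [ 0.11 -0.28  1.74  0.    1.68  0.31] F [1.1 0.6 1. ]
```

Call:
jog_arm(
  rows=[
    {"tx": -4.5, "ty": 0, "tz": 0, "ax": 0, "ay": 0, "az": 0.3, "hand": 8.5},
    {"tx": -9, "ty": 0.1, "tz": 0, "ax": 0, "ay": 0, "az": 0.6, "hand": 8.5},
    {"tx": -13.5, "ty": 0.2, "tz": 0, "ax": 0, "ay": 0, "az": 0.9, "hand": 8.5},
    {"tx": -18, "ty": 0.3, "tz": 1, "ax": 0, "ay": 0, "az": 1.2, "hand": 8.5},
    {"tx": -22.5, "ty": 0.4, "tz": 2, "ax": 0, "ay": 0, "az": 1.5, "hand": 8.5},
    {"tx": -27, "ty": 0.5, "tz": 4, "ax": 0, "ay": 0, "az": 1.8, "hand": 8.5},
    {"tx": -31.5, "ty": 0.6, "tz": 6, "ax": 0, "ay": 0, "az": 2.1, "hand": 8.5},
    {"tx": -36, "ty": 0.7, "tz": 8, "ax": 0, "ay": 0, "az": 2.4, "hand": 8.5},
    {"tx": -40.5, "ty": 0.8, "tz": 10.5, "ax": 0, "ay": 0, "az": 2.8, "hand": 8.5},
    {"tx": -45, "ty": 0.8, "tz": 13, "ax": 0, "ay": 0, "az": 2.8, "hand": 8.5},
  ],
)

```text
clock: 2.55
ee_pos: [0.3456, -0.3135, 0.2519]
tool_rot: [0.0, 0.857, 0.515, 0.0]
force: [1.0, -1.1, 0.7]
width: 0.997
grip_force: 0.0
```

```bash
python3 -c "
from h import *
jog((.343,-.317),.15,-28)
w=camera('wrist');save(w,'w1.png',None,1.5)
r,_=rect(w,(40,80,40),(85,255,255),(0,0,512,384),.0223);print(r)
import pickle;pickle.dump(w,open('w1.pkl','wb'))
"
```

```text
t [-0.43 -0.08 10.19] a [0.01 0.   0.  ] at [ 0.3456 -0.3135  0.2519] phi -27.98 z [ 0.001 -0.001 -1.   ] j [-0.91 -0.18  1.9   0.    1.43 -0.42] F [ 1.  -1.1  0.7]
((345.1773681640625, -317.686279296875), (100.03136444091797, 60.69770050048828), 61.960914611816406)
```

View pics/w1.png

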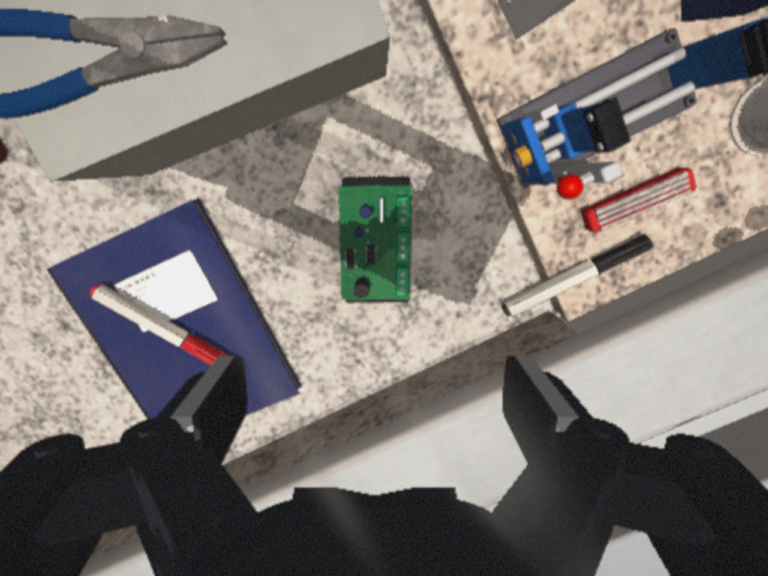

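The board is at about (376,238) and lined up with the tool, and the fingers are clear. I'll check the sill edge, then descend.

```bash
python3 -c "
from h import *
import pickle
t=pickle.load(open('c0.pkl','rb'))['top']
for v in (300,400): print([onz(t,467/1.5,v/1.5,z).round(3) for z in (.13,.158)])
jog((.3452,-.3177),.05,-28)
jog((.3452,-.3177),.002,-28)
"
```

```text
[array([ 0.481, -0.412,  0.13 ]), array([ 0.479, -0.407,  0.158])]
[array([ 0.335, -0.411,  0.13 ]), array([ 0.338, -0.407,  0.158])]
t [ 0.1   0.35 19.69] a [-0.05  0.02 -0.01] at [ 0.3427 -0.3171  0.247 ] phi -28.08 z [-0.005  0.001 -1.   ] j [-0.91 -0.17  1.9  -0.    1.42 -0.42] F [-5.3 -2.4 -2.6]
t [ 0.11  0.38 24.49] a [-0.05  0.02 -0.01] at [ 0.3427 -0.3171  0.247 ] phi -28.08 z [-0.005  0.001 -1.   ] j [-0.91 -0.17  1.9  -0.    1.42 -0.42] F [-5.3 -2.4 -2.6]
```

Call:
jog_arm(
  rows=[
    {"tx": 0.1, "ty": 0.3, "tz": 5, "ax": 0, "ay": 0, "az": 0, "hand": 8.5},
    {"tx": 0.1, "ty": 0.3, "tz": 10, "ax": 0, "ay": 0, "az": 0, "hand": 8.5},
    {"tx": 0.1, "ty": 0.3, "tz": 14, "ax": 0, "ay": 0, "az": 0, "hand": 8.5},
    {"tx": 0.1, "ty": 0.3, "tz": 17, "ax": 0, "ay": 0, "az": 0, "hand": 8.5},
    {"tx": 0.1, "ty": 0.3, "tz": 19, "ax": 0, "ay": 0, "az": 0, "hand": 8.5},
    {"tx": 0.1, "ty": 0.3, "tz": 19.5, "ax": 0, "ay": 0, "az": 0, "hand": 8.5},
    {"tx": 0.1, "ty": 0.3, "tz": 19.5, "ax": 0, "ay": 0, "az": 0, "hand": 8.5},
  ],
)

```text
clock: 3.3
ee_pos: [0.3491, -0.3117, 0.0572]
tool_rot: [-0.001, 0.857, 0.516, -0.0]
force: [-0.2, -0.3, 0.4]
width: 0.994
grip_force: 0.0
```

```bash
python3 -c "
from h import *
w=camera('wrist');save(w,'w2.png',None,1.5)
r,_=rect(w,(40,80,40),(85,255,255),(0,0,512,384),.0223);print(r)
jog((.3452,-.3177),.002,-28)
"
```

```text
((344.80108642578125, -316.7099609375), (99.16413116455078, 61.0122184753418), 62.217891693115234)
t [-0.67 -0.16  5.63] a [0.   0.   0.02] at [ 0.3498 -0.3125  0.0583] phi -27.87 z [ 0. -0. -1.] j [-0.9   0.05  2.07 -0.    1.02 -0.41] F [ 0.2 -0.2  1. ]
```

View pics/w2.png

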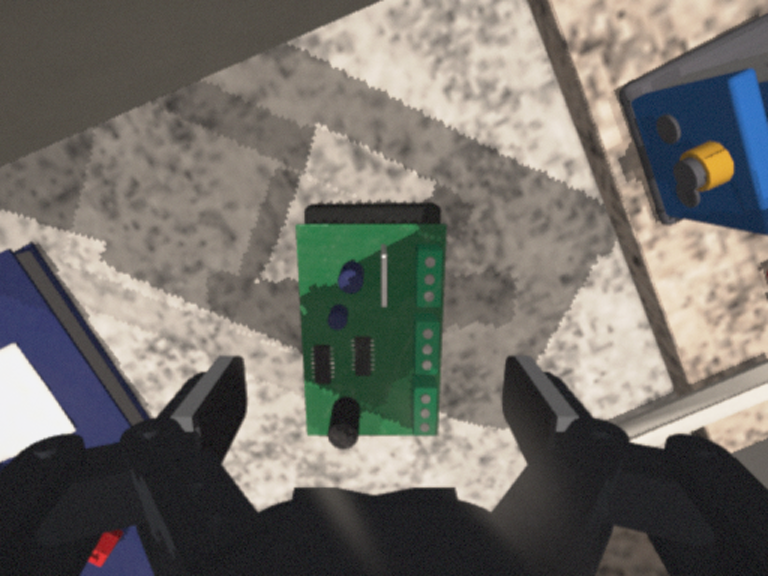

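Call:
jog_arm(
  rows=[
    {"tx": -0.6, "ty": -0.1, "tz": 2, "ax": 0, "ay": 0, "az": 0, "hand": 8.5},
    {"tx": -0.6, "ty": -0.1, "tz": 4, "ax": 0, "ay": 0, "az": 0, "hand": 8.5},
    {"tx": -0.6, "ty": -0.1, "tz": 5.2, "ax": 0, "ay": 0, "az": 0, "hand": 8.5},
    {"tx": -0.6, "ty": -0.1, "tz": 5.7, "ax": 0, "ay": 0, "az": 0, "hand": 8.5},
    {"tx": -0.6, "ty": -0.1, "tz": 5.7, "ax": 0, "ay": 0, "az": 0, "hand": 8.5},
    {"tx": -0.6, "ty": -0.1, "tz": 5.7, "ax": 0, "ay": 0, "az": 0, "hand": 8.5},
  ],
)

```text
clock: 3.95
ee_pos: [0.3464, -0.3177, 0.0017]
tool_rot: [0.001, 0.857, 0.516, 0.0]
force: [-0.1, -0.2, 0.9]
width: 0.994
grip_force: 0.0
```

```bash
python3 -c "
from h import *
w=camera('wrist')
r,_=rect(w,(40,80,40),(85,255,255),(0,0,512,384),.0223);print(r)
jog((.345,-.317),-.002,-28)
"
```

```text
((346.7316589355469, -312.9523620605469), (91.77032470703125, 61.2469482421875), 62.22763442993164)
t [-0.   -0.16  0.38] a [0.02 0.01 0.02] at [ 0.3465 -0.3177  0.0018] phi -27.87 z [ 0.001 -0.001 -1.   ] j [-0.91  0.16  2.08  0.    0.9  -0.42] F [0.  0.1 0.2]
```

Call:
jog_arm(
  rows=[
    {"tx": 0, "ty": -0.1, "tz": 0.3, "ax": 0, "ay": 0, "az": 0, "hand": 8.5},
    {"tx": 0, "ty": -0.1, "tz": 0.3, "ax": 0, "ay": 0, "az": 0, "hand": 7},
    {"tx": 0, "ty": -0.1, "tz": 0.3, "ax": 0, "ay": 0, "az": 0, "hand": 6.4},
    {"tx": 0, "ty": -0.1, "tz": 0.3, "ax": 0, "ay": 0, "az": 0, "hand": 5.5},
    {"tx": 0, "ty": -0.1, "tz": 0.3, "ax": 0, "ay": 0, "az": 0, "hand": 5.5},
    {"tx": 0, "ty": -0.1, "tz": 0.3, "ax": 0, "ay": 0, "az": 0, "hand": 5.5},
    {"tx": 0, "ty": -0.1, "tz": 0.3, "ax": 0, "ay": 0, "az": 0, "hand": 5.5},
    {"tx": 0, "ty": -0.1, "tz": 0.3, "ax": 0, "ay": 0, "az": 0, "hand": 5.5},
  ],
  newtons=50,
)

```text
clock: 4.8
ee_pos: [0.345, -0.3167, -0.0016]
tool_rot: [-0.0, 0.857, 0.516, -0.0]
force: [-2.7, 1.6, 6.4]
width: 0.701
grip_force: 52.1
```

```bash
python3 -c "
from h import *
w=camera('wrist')
r,_=rect(w,(40,80,40),(85,255,255),(0,0,512,384),.0223);print(r)
jog((.345,-.317),.3,-28);s=state();print(s['width'],s['grip_force'])
"
```

```text
((347.1949462890625, -312.40484619140625), (90.43376922607422, 61.50193405151367), 62.36661911010742)
t [-3.000e-02  1.000e-02 -3.016e+01] a [-0.    0.    0.02] at [ 0.345  -0.3167 -0.0016] phi -27.87 z [-0.  0. -1.] j [-0.91  0.17  2.08 -0.    0.89 -0.42] F [-1.7  1.9  8. ]
0.7000502837225826 52.08706498146057
```

Call:
jog_arm(
  rows=[
    {"tx": 0, "ty": 0, "tz": -2, "ax": 0, "ay": 0, "az": 0, "hand": 5.5},
    {"tx": 0, "ty": 0, "tz": -5, "ax": 0, "ay": 0, "az": 0, "hand": 5.5},
    {"tx": 0, "ty": 0, "tz": -9, "ax": 0, "ay": 0, "az": 0, "hand": 5.5},
    {"tx": 0, "ty": 0, "tz": -13, "ax": 0, "ay": 0, "az": 0, "hand": 5.5},
    {"tx": 0, "ty": 0, "tz": -18, "ax": 0, "ay": 0, "az": 0, "hand": 5.5},
    {"tx": 0, "ty": 0, "tz": -22, "ax": 0, "ay": 0, "az": 0, "hand": 5.5},
    {"tx": 0, "ty": 0, "tz": -26, "ax": 0, "ay": 0, "az": -1.2, "hand": 5.5},
    {"tx": 0, "ty": 0, "tz": -30, "ax": 0, "ay": 0, "az": -2.5, "hand": 5.5},
    {"tx": 0, "ty": 0, "tz": -33, "ax": 0, "ay": 0, "az": -3.8, "hand": 5.5},
    {"tx": 0, "ty": 0, "tz": -34, "ax": 0, "ay": 0, "az": -5, "hand": 5.5},
  ],
)

```text
clock: 5.85
ee_pos: [0.3457, -0.3175, 0.3419]
tool_rot: [0.003, 0.692, 0.722, -0.0]
force: [-0.2, -0.6, -1.2]
width: 0.698
grip_force: 56.2
```

```bash
python3 -c "
from h import *
jog((.545,-.306),.33,89.3)
t=camera('top');import pickle;pickle.dump(t,open('t2.pkl','wb'))
s=state();print(s['width'],s['grip_force'])
"
```

```text
t [ 0.31 19.96  1.26] a [-1.000e-02  6.000e-02 -1.448e+01] at [ 0.3457 -0.3175  0.3419] phi 2.44 z [ 0.004 -0.005 -1.   ] j [-0.91 -0.22  1.76 -0.    1.59 -0.95] F [-0.2 -0.6 -1.2]
0.6976849157898973 56.25475287437439
```

Call:
jog_arm(
  rows=[
    {"tx": 0, "ty": 0, "tz": 0, "ax": 0, "ay": 0, "az": -1.4, "hand": 5.5},
    {"tx": 0, "ty": 2, "tz": 0, "ax": 0, "ay": 0, "az": -2.8, "hand": 5.5},
    {"tx": 0, "ty": 4, "tz": 0, "ax": 0, "ay": 0, "az": -4.2, "hand": 5.5},
    {"tx": 0, "ty": 6, "tz": 0, "ax": 0, "ay": 0, "az": -5.6, "hand": 5.5},
    {"tx": 0, "ty": 8, "tz": 0, "ax": 0, "ay": 0, "az": -7, "hand": 5.5},
    {"tx": 0, "ty": 10.5, "tz": 0, "ax": 0, "ay": 0, "az": -8.4, "hand": 5.5},
    {"tx": 0, "ty": 13, "tz": 0, "ax": 0, "ay": 0, "az": -9.8, "hand": 5.5},
    {"tx": 0.1, "ty": 15.5, "tz": 0, "ax": 0, "ay": 0, "az": -11.2, "hand": 5.5},
    {"tx": 0.2, "ty": 18, "tz": 0.5, "ax": 0, "ay": 0, "az": -12.6, "hand": 5.5},
    {"tx": 0.3, "ty": 20, "tz": 1.2, "ax": 0, "ay": 0, "az": -14, "hand": 5.5},
  ],
)

```text
clock: 6.9
ee_pos: [0.5457, -0.3057, 0.3243]
tool_rot: [-0.001, 0.032, 0.999, 0.0]
force: [-0.2, -0.3, -1.1]
width: 0.7
grip_force: 56.3
```

```bash
python3 -c "
from h import *
jog((.545,-.306),.25,89.3)
w=camera('wrist');save(w,'w3.png',None,1.5)
import pickle;pickle.dump((w,state()),open('w3.pkl','wb'))
"
```

```text
t [ 0.06 -0.04  7.43] a [ 0.01 -0.01 -0.49] at [ 0.5457 -0.3057  0.3243] phi 86.34 z [-0.001  0.001 -1.   ] j [-0.64  0.18  1.4   0.    1.56 -2.14] F [-0.2 -0.3 -1.1]
```

View pics/w3.png

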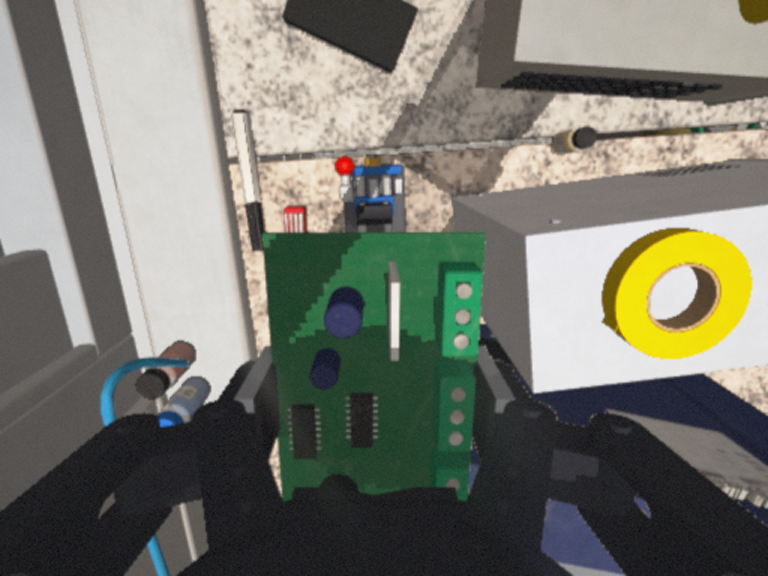

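The board is held squarely, its near edge running from (264,234) to (487,234). The red ball is at (345,165) and the sprung jaw at (375,213).

```bash
python3 -c "
from h import *
import pickle
w,s=pickle.load(open('w3.pkl','rb')); t=pickle.load(open('t2.pkl','rb'))
T=rot(s['tool_rot'])
for p in ((264,234),(487,234)):
    X=onz(w,p[0]/1.5,p[1]/1.5,s['ee_pos'][2]+.0239); print('edge tool',T.inv().apply(X-s['ee_pos']).round(4))
RD=((0,170,120),(6,255,255))
_,a=rect(w,*RD,(218,98,242,122),.111);_,b=rect(t,*RD,(264,190,282,206),.111)
print('ball',a,onz(w,*a,.111),onz(t,*b,.111),tri([ray(w,*a),ray(t,*b)]))
print('jaw front top edge', onz(w,358/1.5,222/1.5,.103),onz(w,393/1.5,222/1.5,.103),'back',onz(w,358/1.5,206/1.5,.103),onz(w,391/1.5,206/1.5,.103))
"
```

```text
edge tool [ 0.0529 -0.0322 -0.0239]
edge tool [ 0.0523  0.0301 -0.0237]
ball [230.125  110.9375] [ 0.47960084 -0.32501896  0.111     ] [ 0.47898919 -0.32835234  0.111     ] [ 0.48000568 -0.32765415  0.09526471]
jaw front top edge [ 0.52501774 -0.31859461  0.103     ] [ 0.52690593 -0.28949134  0.103     ] back [ 0.51185395 -0.3176066   0.103     ] [ 0.51361591 -0.29044328  0.103     ]
```

```bash
python3 -c "
from h import *
import pickle
C=pickle.load(open('c0.pkl','rb'));t=C['top'];s=C['side']
for z in (0,.05,.1,.15,.2,.25): print(z,onz(t,377/1.5,212/1.5,z)[:2].round(3),onz(t,391/1.5,134/1.5,z)[:2].round(3),'side',onz(s,292/1.5,185/1.5,z)[:2].round(3),onz(s,252/1.5,155/1.5,z)[:2].round(3),proj(s,[*onz(t,377/1.5,212/1.5,z)[:2],z])*1.5)
save(t,'box.png',(195,60,275,160),4); save(s,'boxs.png',(120,80,240,180),4)
a=cv2.imread('pics/box.png');b=cv2.imread('pics/boxs.png');cv2.imwrite('pics/bb.png',np.hstack([a,b[:400]]))
"
```

```text
0 [ 0.645 -0.275] [ 0.788 -0.298] side [ 0.747 -0.463] [ 0.833 -0.496] [301.35918154 302.25005886]
0.05 [ 0.633 -0.276] [ 0.768 -0.297] side [ 0.724 -0.425] [ 0.804 -0.457] [306.27413596 285.30833038]
0.1 [ 0.62  -0.276] [ 0.748 -0.296] side [ 0.7   -0.388] [ 0.775 -0.417] [311.69909149 266.60864045]
0.15 [ 0.608 -0.276] [ 0.728 -0.295] side [ 0.677 -0.351] [ 0.747 -0.378] [317.71777251 245.86239318]
0.2 [ 0.596 -0.276] [ 0.708 -0.294] side [ 0.653 -0.313] [ 0.718 -0.338] [324.43329044 222.71416603]
0.25 [ 0.584 -0.277] [ 0.688 -0.294] side [ 0.63  -0.276] [ 0.689 -0.299] [331.97410008 196.72117836]
```

View pics/bb.png

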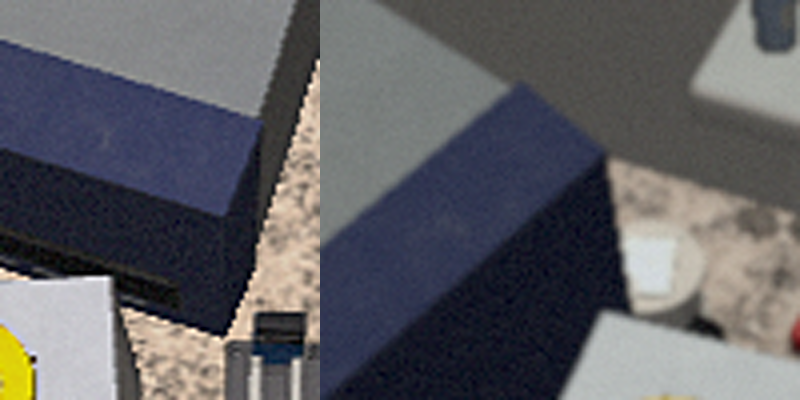

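The blue box's vertical edge is near (0.64, -0.275). That is clear as long as the far board end stays below x = 0.635.

```bash
cat >> h.py <<'E'
H=np.array([.566,-.305,0]); PSI=-.7; B=np.array([.0015,-.001,-.0229])
def seatjog(ex,ez,th,y=0,b=B):
    "near edge E at holder x=ex, z=ez (mm), far edge raised th deg"
    q=np.radians(th);mid=np.array([ex+50*np.cos(q),y,ez+50*np.sin(q)])/1000
    P=H+R.from_euler('z',PSI,degrees=True).apply(mid)
    f=np.radians(90+PSI);yy=np.array([np.cos(f),np.sin(f),0]);zz=np.array([0,0,-1.])
    G=R.from_matrix(np.c_[np.cross(yy,zz),yy,zz])*R.from_rotvec([0,-q,0])
    s=state();T=rot(s['tool_rot']);p=P-G.apply(b)
    print('E',ex,ez,th,'tcp',p.round(4),'t',(T.inv().apply(p-s['ee_pos'])*100).round(2),'a',(np.degrees((T.inv()*G).as_rotvec())/6).round(2))
def where(b=B):
    s=state();T=rot(s['tool_rot']);m=R.from_euler('z',-PSI,degrees=True).apply(s['ee_pos']+T.apply(b)-H)*1000
    e=R.from_euler('z',-PSI,degrees=True).apply(s['ee_pos']+T.apply(b+[.05,0,0])-H)*1000
    print('mid',m.round(1),'E',e.round(1),'F',s['force'].round(1),'g',s['grip_force'].round(1),'clock',s['clock'])
E
python3 -c "
from h import *
C=camera('top');where();seatjog(-35,130,15);seatjog(-35,97,15)"
```

```text
Traceback (most recent call last):
  File "h.py", line 47, in where
    print('mid',m.round(1),'E',e.round(1),'F',s['force'].round(1),'g',s['grip_force'].round(1),'clock',s['clock'])
                                                                      ^^^^^^^^^^^^^^^^^^^^^
AttributeError: 'float' object has no attribute 'round'
```

```bash
sed -i "s/s\['grip_force'\].round(1)/round(s['grip_force'],1)/" h.py
python3 -c "
from h import *
where();seatjog(-35,130,15);seatjog(-35,97,15)"
```

```text
mid [-21.9  -1.2 345.1] E [-71.8   1.5 345.3] F [-0.8 -0.1 -2.3] g 56.3 clock 7.0
E -35 130 15 tcp [ 0.5867 -0.3043  0.1212] t [-4.17  0.28 20.09] a [-0.04 -2.53 -0.51]
E -35 97 15 tcp [ 0.5867 -0.3043  0.0882] t [-4.18  0.27 23.39] a [-0.04 -2.53 -0.51]
```

Call:
jog_arm(
  rows=[
    {"tx": -2, "ty": 0.1, "tz": 0, "ax": 0, "ay": -1.2, "az": -0.3, "hand": 5.5},
    {"tx": -4, "ty": 0.2, "tz": 2, "ax": 0, "ay": -2.5, "az": -0.5, "hand": 5.5},
    {"tx": -4.2, "ty": 0.3, "tz": 6, "ax": 0, "ay": -2.5, "az": -0.5, "hand": 5.5},
    {"tx": -4.2, "ty": 0.3, "tz": 10, "ax": 0, "ay": -2.5, "az": -0.5, "hand": 5.5},
    {"tx": -4.2, "ty": 0.3, "tz": 14, "ax": 0, "ay": -2.5, "az": -0.5, "hand": 5.5},
    {"tx": -4.2, "ty": 0.3, "tz": 17, "ax": 0, "ay": -2.5, "az": -0.5, "hand": 5.5},
    {"tx": -4.2, "ty": 0.3, "tz": 18.5, "ax": 0, "ay": -2.5, "az": -0.5, "hand": 5.5},
    {"tx": -4.2, "ty": 0.3, "tz": 19, "ax": 0, "ay": -2.5, "az": -0.5, "hand": 5.5},
    {"tx": -4.2, "ty": 0.3, "tz": 19, "ax": 0, "ay": -2.5, "az": -0.5, "hand": 5.5},
  ],
)

```text
clock: 7.9
ee_pos: [0.5868, -0.3062, 0.136]
tool_rot: [0.13, 0.008, 0.991, -0.004]
force: [0.3, -0.1, -0.3]
width: 0.7
grip_force: 56.3
```

```bash
python3 -c "
from h import *
w=camera('wrist');where();seatjog(-35,97,15)
save(w,'w4.png',None,1.5)
import pickle;pickle.dump((w,state()),open('w4.pkl','wb'))"
```

```text
mid [ 14.1  -2.2 159.1] E [-34.2  -2.1 146.1] F [ 0.3  0.2 -1. ] g 56.3 clock 7.95
E -35 97 15 tcp [ 0.5867 -0.3043  0.0882] t [1.36 0.28 4.72] a [-0.08  0.02 -0.02]
```

View pics/w4.png

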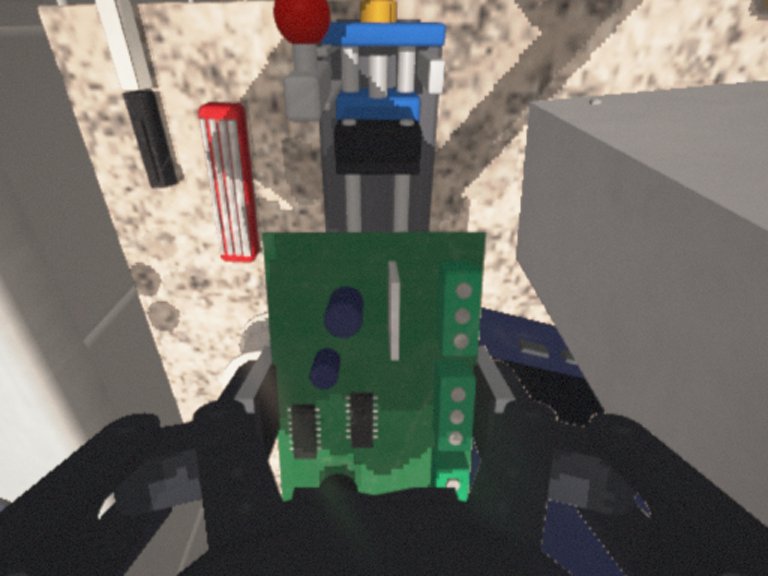

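The jaw top spans (337..419, 120..172), centred in front of the board, whose edge runs (264..487, 234). The ball is at (302,17).

```bash
python3 -c "
from h import *
import pickle
w,s=pickle.load(open('w4.pkl','rb'))
for p in ((337,120),(419,120),(337,172),(419,172)): print(onz(w,p[0]/1.5,p[1]/1.5,.104).round(4))
print('ball',onz(w,302/1.5,17/1.5,.111))
T=rot(s['tool_rot'])
# board edge: intersect with tool plane z=-.0239
for p in ((264,234),(487,234)):
    o,d=ray(w,p[0]/1.5,p[1]/1.5);o=T.inv().apply(o-s['ee_pos']);d=T.inv().apply(d);X=o+d*(-.0239-o[2])/d[2];print(X.round(4),(s['ee_pos']+T.apply(X)).round(4))
"
```

```text
[ 0.5087 -0.3182  0.104 ]
[ 0.5091 -0.2911  0.104 ]
[ 0.5261 -0.3193  0.104 ]
[ 0.5265 -0.2905  0.104 ]
ball [ 0.47950227 -0.32571971  0.111     ]
[ 0.0527 -0.0303 -0.0239] [ 0.5298 -0.336   0.1469]
[ 0.0526  0.0304 -0.0239] [ 0.531  -0.2753  0.1465]
```

Call:
jog_arm(
  rows=[
    {"tx": 0.3, "ty": 0.1, "tz": 1.2, "ax": 0, "ay": 0, "az": 0, "hand": 5.5},
    {"tx": 0.6, "ty": 0.1, "tz": 2.4, "ax": 0, "ay": 0, "az": 0, "hand": 5.5},
    {"tx": 0.9, "ty": 0.15, "tz": 3.5, "ax": 0, "ay": 0, "az": 0, "hand": 5.5},
    {"tx": 1.15, "ty": 0.15, "tz": 4.4, "ax": 0, "ay": 0, "az": 0, "hand": 5.5},
    {"tx": 1.25, "ty": 0.15, "tz": 4.8, "ax": 0, "ay": 0, "az": 0, "hand": 5.5},
    {"tx": 1.25, "ty": 0.15, "tz": 4.8, "ax": 0, "ay": 0, "az": 0, "hand": 5.5},
    {"tx": 1.25, "ty": 0.15, "tz": 4.8, "ax": 0, "ay": 0, "az": 0, "hand": 5.5},
  ],
)

```text
clock: 8.65
ee_pos: [0.5874, -0.305, 0.0863]
tool_rot: [0.131, 0.007, 0.991, -0.004]
force: [0.6, -0.6, -0.9]
width: 0.702
grip_force: 56.3
```

```bash
python3 -c "
from h import *
w=camera('wrist');where();seatjog(-46,96,15);seatjog(-58,96,15)
save(w,'w5.png',None,1.5)
import pickle;pickle.dump((w,state()),open('w5.pkl','wb'))
v=w['color'][:,:,:];
"
```

```text
mid [ 14.1  -0.7 108.4] E [-34.1  -0.6  95.4] F [ 0.6 -0.8 -1.2] g 56.3 clock 8.7
E -46 96 15 tcp [ 0.5757 -0.3041  0.0872] t [ 1.13  0.09 -0.36] a [-0.08  0.01 -0.02]
E -58 96 15 tcp [ 0.5637 -0.304   0.0872] t [ 2.29  0.08 -0.67] a [-0.08  0.01 -0.02]
```

View pics/w5.png

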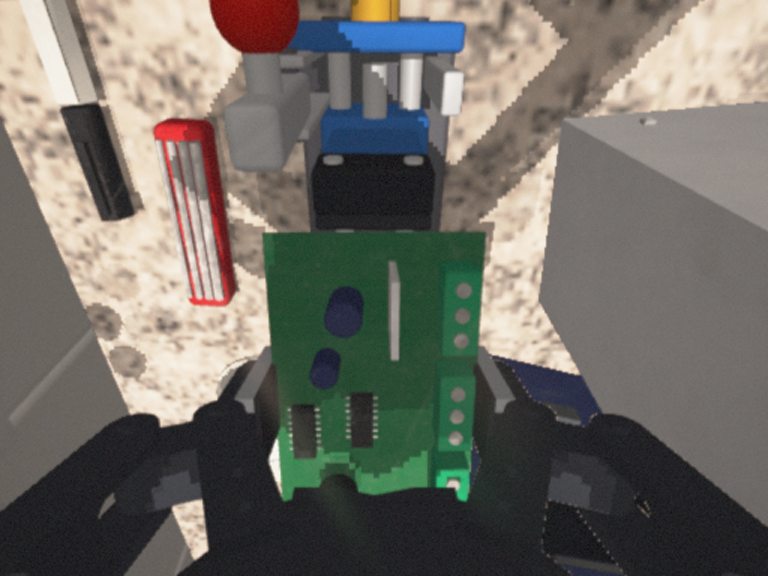

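The board edge (row 234) is centred on the jaw (314..435) just in front of its groove. Next I push it in.

Call:
jog_arm(
  rows=[
    {"tx": 0.3, "ty": 0, "tz": -0.1, "ax": 0, "ay": 0, "az": 0, "hand": 5.5},
    {"tx": 0.6, "ty": 0, "tz": -0.2, "ax": 0, "ay": 0, "az": 0, "hand": 5.5},
    {"tx": 0.9, "ty": 0, "tz": -0.3, "ax": 0, "ay": 0, "az": 0, "hand": 5.5},
    {"tx": 1.2, "ty": 0, "tz": -0.35, "ax": 0, "ay": 0, "az": 0, "hand": 5.5},
    {"tx": 1.4, "ty": 0, "tz": -0.4, "ax": 0, "ay": 0, "az": 0, "hand": 5.5},
    {"tx": 1.4, "ty": 0, "tz": -0.4, "ax": 0, "ay": 0, "az": 0, "hand": 5.5},
    {"tx": 1.4, "ty": 0, "tz": -0.4, "ax": 0, "ay": 0, "az": 0, "hand": 5.5},
  ],
)

```text
clock: 9.4
ee_pos: [0.573, -0.3049, 0.0869]
tool_rot: [0.131, 0.008, 0.991, -0.005]
force: [4.6, 0.6, 0.2]
width: 0.697
grip_force: 56.3
```

```bash
python3 -c "
from h import *
w=camera('wrist');where();seatjog(-58,96,15)
import pickle;pickle.dump((w,state()),open('w6.pkl','wb'))
"
```

```text
mid [ -0.4  -0.6 108.5] E [-48.7  -0.5  95.6] F [ 3.9 -0.3 -0.7] g 56.3 clock 9.45
E -58 96 15 tcp [ 0.5637 -0.304   0.0872] t [ 0.89  0.07 -0.28] a [-0.08  0.01 -0.02]
```

Call:
jog_arm(
  rows=[
    {"tx": 0.3, "ty": 0, "tz": -0.1, "ax": 0, "ay": 0, "az": 0, "hand": 5.5},
    {"tx": 0.6, "ty": 0, "tz": -0.2, "ax": 0, "ay": 0, "az": 0, "hand": 5.5},
    {"tx": 0.9, "ty": 0, "tz": -0.25, "ax": 0, "ay": 0, "az": 0, "hand": 5.5},
    {"tx": 0.95, "ty": 0, "tz": -0.25, "ax": 0, "ay": 0, "az": 0, "hand": 5.5},
    {"tx": 0.95, "ty": 0, "tz": -0.25, "ax": 0, "ay": 0, "az": 0, "hand": 5.5},
  ],
)

```text
clock: 9.95
ee_pos: [0.5634, -0.3047, 0.0869]
tool_rot: [0.131, 0.008, 0.991, -0.005]
force: [5.7, 1.2, -0.1]
width: 0.699
grip_force: 56.3
```

```bash
python3 -c "
from h import *
where();
for th in (10,5,0): seatjog(-58,95.5,th)
w=camera('wrist')
for p in ('w6',): pass
"
```

```text
mid [-10.   -0.5 108.6] E [-58.3  -0.4  95.6] F [ 5.7  1.2 -0.1] g 56.3 clock 9.95
E -58 95.5 10 tcp [ 0.5627 -0.304   0.0819] t [0.2  0.08 0.47] a [-0.08  0.85 -0.02]
E -58 95.5 5 tcp [ 0.5613 -0.3039  0.0772] t [0.46 0.08 0.88] a [-0.08  1.68 -0.02]
E -58 95.5 0 tcp [ 0.5595 -0.3039  0.0726] t [0.75 0.08 1.28] a [-0.07  2.51 -0.03]
```

Call:
jog_arm(
  rows=[
    {"tx": 0.1, "ty": 0, "tz": 0.25, "ax": 0, "ay": 0.4, "az": 0, "hand": 5.5},
    {"tx": 0.2, "ty": 0, "tz": 0.47, "ax": 0, "ay": 0.85, "az": 0, "hand": 5.5},
    {"tx": 0.33, "ty": 0, "tz": 0.68, "ax": 0, "ay": 1.25, "az": 0, "hand": 5.5},
    {"tx": 0.46, "ty": 0, "tz": 0.88, "ax": 0, "ay": 1.7, "az": 0, "hand": 5.5},
    {"tx": 0.6, "ty": 0, "tz": 1.08, "ax": -0.05, "ay": 2.1, "az": 0, "hand": 5.5},
    {"tx": 0.75, "ty": 0, "tz": 1.28, "ax": -0.07, "ay": 2.5, "az": 0, "hand": 5.5},
    {"tx": 0.75, "ty": 0, "tz": 1.28, "ax": -0.07, "ay": 2.5, "az": 0, "hand": 5.5},
    {"tx": 0.75, "ty": 0, "tz": 1.28, "ax": -0.07, "ay": 2.5, "az": 0, "hand": 5.5},
  ],
)

```text
clock: 10.8
ee_pos: [0.56, -0.3046, 0.0721]
tool_rot: [0.001, 0.007, 1.0, -0.0]
force: [5.8, 0.3, -0.4]
width: 0.696
grip_force: 56.3
```

```bash
python3 -c "
from h import *
where();seatjog(-50,95,0);s=state();print(s['moment'],rot(s['tool_rot']).as_matrix().round(4))
w=camera('wrist')
"
```

```text
mid [-7.6 -0.7 95. ] E [-57.6  -0.6  94.9] F [ 5.8  0.3 -0.4] g 56.3 clock 10.8
E -50 95 0 tcp [ 0.5675 -0.304   0.0721] t [-0.76  0.07  0.  ] a [-0.    0.01 -0.02]
[ 0.09115338 -0.75303063 -0.07038346] [[-9.999e-01  1.450e-02  1.400e-03]
 [ 1.450e-02  9.999e-01 -1.000e-04]
 [-1.400e-03 -1.000e-04 -1.000e+00]]
```

Call:
jog_arm(
  rows=[
    {"tx": -0.2, "ty": 0, "tz": 0, "ax": 0, "ay": 0, "az": 0, "hand": 5.5},
    {"tx": -0.4, "ty": 0, "tz": 0, "ax": 0, "ay": 0, "az": 0, "hand": 5.5},
    {"tx": -0.6, "ty": 0, "tz": 0, "ax": 0, "ay": 0, "az": 0, "hand": 5.5},
    {"tx": -0.7, "ty": 0, "tz": 0, "ax": 0, "ay": 0, "az": 0, "hand": 5.5},
    {"tx": -0.7, "ty": 0, "tz": 0, "ax": 0, "ay": 0, "az": 0, "hand": 5.5},
  ],
)

```text
clock: 11.35
ee_pos: [0.5661, -0.3047, 0.0721]
tool_rot: [0.0, 0.007, 1.0, 0.0]
force: [5.1, -0.5, 0.0]
width: 0.697
grip_force: 56.3
```

```bash
python3 -c "
from h import *
where();s=state();print(s['moment']);camera('top')
"
```

```text
mid [-1.4 -0.7 95. ] E [-51.4  -0.6  95. ] F [ 5.1 -0.5  0. ] g 56.3 clock 11.35
[ 0.01081775 -0.63807962 -0.043241  ]
```

Call:
jog_arm(
  rows=[
    {"tx": -0.7, "ty": 0, "tz": 0, "ax": 0, "ay": 0, "az": 0, "hand": 6.1},
    {"tx": -0.7, "ty": 0, "tz": 0, "ax": 0, "ay": 0, "az": 0, "hand": 6.3},
    {"tx": -0.7, "ty": 0, "tz": 0, "ax": 0, "ay": 0, "az": 0, "hand": 6.6},
    {"tx": -0.7, "ty": 0, "tz": 0, "ax": 0, "ay": 0, "az": 0, "hand": 7.2},
    {"tx": -0.7, "ty": 0, "tz": 0, "ax": 0, "ay": 0, "az": 0, "hand": 7.8},
    {"tx": -0.7, "ty": 0, "tz": 0, "ax": 0, "ay": 0, "az": 0, "hand": 7.8},
    {"tx": -0.7, "ty": 0, "tz": 0, "ax": 0, "ay": 0, "az": 0, "hand": 7.8},
  ],
)

```text
clock: 12.1
ee_pos: [0.5728, -0.3047, 0.0721]
tool_rot: [-0.0, 0.007, 1.0, 0.0]
force: [0.0, 0.6, 0.1]
width: 0.917
grip_force: 0.0
```

```bash
python3 -c "
from h import *
import pickle
where();w=camera('wrist');pickle.dump((w,state()),open('w7.pkl','wb'));G=((40,80,40),(85,255,255))
r,_=rect(w,*G,(0,0,512,384),.096);print(r)
t=camera('top');print(rect(t,*G,(240,110,300,220),.096)[0]); print(state()['width'])
"
```

```text
mid [ 5.3 -0.7 95. ] E [-44.7  -0.5  95. ] F [0.  0.6 0.1] g 0.0 clock 12.1
((564.2713623046875, -304.8743896484375), (61.13630676269531, 93.38085174560547), 89.2202377319336)
((535.7557983398438, -295.6694030761719), (33.88629150390625, 41.20677185058594), 82.75862121582031)
0.9148153961454455
```

Call:
jog_arm(
  rows=[
    {"tx": 0, "ty": 0, "tz": -1.5, "ax": 0, "ay": 0, "az": 0, "hand": 7.8},
    {"tx": 0, "ty": 0, "tz": -4, "ax": 0, "ay": 0, "az": 0, "hand": 7.8},
    {"tx": 0.5, "ty": 0, "tz": -8, "ax": 0, "ay": 0, "az": 0, "hand": 7.8},
    {"tx": 2, "ty": 0, "tz": -12, "ax": 0, "ay": 0, "az": 0, "hand": 7},
    {"tx": 4, "ty": 0, "tz": -15, "ax": 0, "ay": 0, "az": 0, "hand": 5},
    {"tx": 6, "ty": 0, "tz": -16, "ax": 0, "ay": 0, "az": 0, "hand": 2},
    {"tx": 8, "ty": 0, "tz": -16, "ax": 0, "ay": 0, "az": 0, "hand": 0},
    {"tx": 9, "ty": 0, "tz": -16, "ax": 0, "ay": 0, "az": 0, "hand": 0},
    {"tx": 9, "ty": 0, "tz": -16, "ax": 0, "ay": 0, "az": 0, "hand": 0},
  ],
)

```text
clock: 13.1
ee_pos: [0.4821, -0.3035, 0.2328]
tool_rot: [0.0, 0.008, 1.0, -0.0]
force: [0.3, -0.2, -0.7]
width: 0.0
grip_force: 0.0
```

```bash
python3 -c "
from h import *
import pickle
w=camera('wrist');t=camera('top');s=camera('side');pickle.dump((w,t,s),open('c8.pkl','wb'));G=((40,80,40),(85,255,255))
for c,r in ((w,(0,0,512,384)),(t,(240,100,300,220))): print(rect(c,*G,r,.096)[0])
RD=((0,170,120),(6,255,255))
a=w['color'][::1];a=cv2.copyMakeBorder(a,0,0,0,0,0); b=cv2.resize(t['color'][110:215,235:305],None,fx=3.66,fy=3.66)[:384]
cv2.imwrite('pics/seat.png',np.hstack([a,b])[...,::-1])
jog((.478,-.352),.2,89.3)
"
```

```text
((532.1607055664062, -317.1725158691406), (33.046024322509766, 28.358287811279297), 87.53752899169922)Traceback (most recent call last):
  File "<string>", line 5, in <module>
    for c,r in ((w,(0,0,512,384)),(t,(240,100,300,220))): print(rect(c,*G,r,.096)[0])
                                                                ~~~~^^^^^^^^^^^^^
  File "h.py", line 26, in rect
    cs,_=cv2.findContours(k,cv2.RETR_EXTERNAL,cv2.CHAIN_APPROX_NONE); q=max(cs,key=cv2.contourArea)
                                                                        ~~~^^^^^^^^^^^^^^^^^^^^^^^^
ValueError: max() iterable argument is empty
```

Call:
jog_arm(
  rows=[
    {"tx": 3, "ty": -1, "tz": 0, "ax": 0, "ay": 0, "az": 0, "hand": 0},
    {"tx": 7, "ty": -2, "tz": 0, "ax": 0, "ay": 0, "az": 0, "hand": 0},
    {"tx": 10, "ty": -3, "tz": 0, "ax": 0, "ay": 0, "az": 0, "hand": 0},
    {"tx": 10, "ty": -4, "tz": 0, "ax": 0, "ay": 0, "az": 0, "hand": 0},
    {"tx": 10, "ty": -4, "tz": 0, "ax": 0, "ay": 0, "az": 0, "hand": 0},
  ],
)

```text
clock: 13.75
ee_pos: [0.3826, -0.3431, 0.2321]
tool_rot: [0.0, 0.008, 1.0, 0.0]
force: [0.5, -0.3, 0.9]
width: 0.002
grip_force: 0.0
```

```bash
python3 -c "
from h import *
import pickle
w=camera('wrist');t=camera('top');s=camera('side');pickle.dump((w,t,s),open('c8.pkl','wb'));G=((40,80,40),(85,255,255))
a=cv2.resize(t['color'][110:215,235:305],None,fx=5,fy=5);b=cv2.resize(s['color'][110:235,235:325],None,fx=4.2,fy=4.2)
cv2.imwrite('pics/seat.png',np.hstack([a,b[:525]])[...,::-1])
jog((.478,-.352),.2,89.3)
print(rect(t,*G,(240,100,300,220),.096)[0])
"
```

```text
t [-9.49 -0.9   3.19] a [ 0.01  0.   -0.02] at [ 0.3833 -0.3417  0.2319] phi 89.18 z [ 0.     0.001 -1.   ] j [-0.88 -0.05  1.81  0.    1.38 -2.44] F [ 0.1 -0.7  0.1]
((566.293212890625, -307.55560302734375), (97.97054290771484, 59.05912399291992), 0.3766946792602539)
```

View pics/seat.png

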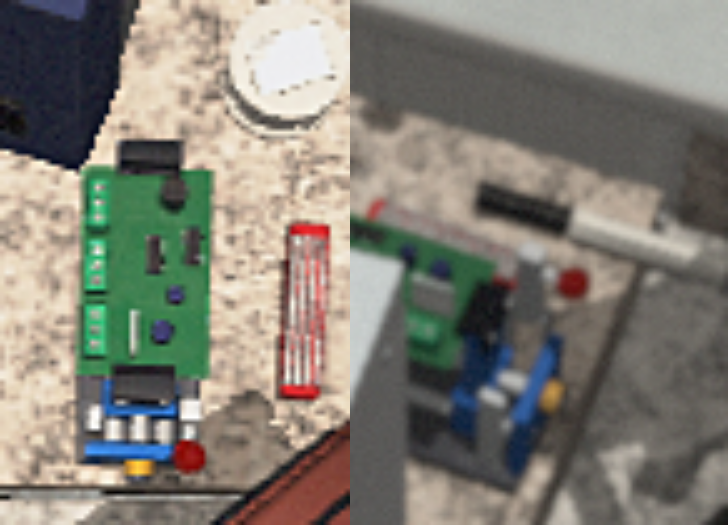

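The board is seated in both jaws (green from (80,168) to (212,376) on the left), with the ball still up at (189,457). Next the bar: I approach from the -y side of the ball.

Call:
jog_arm(
  rows=[
    {"tx": -3, "ty": -1.2, "tz": 2, "ax": 0, "ay": 0, "az": 0, "hand": 0},
    {"tx": -6, "ty": -2.3, "tz": 4, "ax": 0, "ay": 0, "az": 0, "hand": 0},
    {"tx": -9, "ty": -2.4, "tz": 7, "ax": 0, "ay": 0, "az": 0, "hand": 0},
    {"tx": -9, "ty": -2.4, "tz": 9, "ax": 0, "ay": 0, "az": 0, "hand": 0},
    {"tx": -9, "ty": -2.4, "tz": 11, "ax": 0, "ay": 0, "az": 0, "hand": 0},
    {"tx": -9, "ty": -2.4, "tz": 12.5, "ax": 0, "ay": 0, "az": 0, "hand": 0},
    {"tx": -9, "ty": -2.4, "tz": 12.5, "ax": 0, "ay": 0, "az": 0, "hand": 0},
  ],
)

```text
clock: 14.6
ee_pos: [0.4712, -0.3653, 0.104]
tool_rot: [-0.002, 0.007, 1.0, 0.002]
force: [-0.9, 0.5, -0.7]
width: -0.003
grip_force: 0.0
```

```bash
python3 -c "
from h import *
jog((.473,-.325),.105,89.3)
w=camera('wrist');hsv=cv2.cvtColor(w['color'],cv2.COLOR_RGB2HSV);m=cv2.inRange(hsv,(0,170,60),(6,255,255))
n,l,st,ce=cv2.connectedComponentsWithStats(m)
for i in range(1,n):
  if st[i,4]>40: print(st[i],ce[i],onz(w,*ce[i],.111))
print(proj(w,[.478,-.327,.111]))
"
```

```text
t [-0.13  4.03 -0.08] a [ 0.04 -0.04 -0.02] at [ 0.4712 -0.3653  0.104 ] phi 89.2 z [-0.004  0.004 -1.   ] j [-0.79  0.28  1.71  0.    1.16 -2.35] F [-0.9  0.5 -0.7]
[313 248  29  24 396] [328.        259.2020202] [ 0.47744387 -0.32519049  0.111     ]
[324.47408465 260.20639355]
```

Call:
jog_arm(
  rows=[
    {"tx": -0.1, "ty": 1, "tz": 0, "ax": 0, "ay": 0, "az": 0, "hand": 0},
    {"tx": -0.1, "ty": 1.6, "tz": 0, "ax": 0, "ay": 0, "az": 0, "hand": 0},
    {"tx": -0.1, "ty": 2.2, "tz": 0, "ax": 0, "ay": 0, "az": 0, "hand": 0},
    {"tx": -0.1, "ty": 2.8, "tz": 0.1, "ax": 0, "ay": 0, "az": 0, "hand": 0},
    {"tx": -0.1, "ty": 3.4, "tz": 0.3, "ax": 0, "ay": 0, "az": 0, "hand": 0},
    {"tx": -0.1, "ty": 4, "tz": 0.6, "ax": 0, "ay": 0, "az": 0, "hand": 0},
    {"tx": -0.1, "ty": 4.5, "tz": 0.9, "ax": 0, "ay": 0, "az": 0, "hand": 0},
    {"tx": -0.1, "ty": 4.5, "tz": 0.9, "ax": 0, "ay": 0, "az": 0, "hand": 0},
  ],
)

```text
clock: 15.45
ee_pos: [0.4731, -0.321, 0.097]
tool_rot: [-0.001, 0.007, 1.0, 0.001]
force: [0.4, -0.7, -0.8]
width: 0.001
grip_force: 0.0
```

```bash
cat >> h.py <<'E'
def ball(c,roi=(0,0,512,384)):
    hsv=cv2.cvtColor(c['color'],cv2.COLOR_RGB2HSV);m=cv2.inRange(hsv,(0,170,60),(6,255,255))
    k=np.zeros_like(m);x0,y0,x1,y1=roi;k[y0:y1,x0:x1]=m[y0:y1,x0:x1]
    n,l,st,ce=cv2.connectedComponentsWithStats(k)
    for i in range(1,n):
        if st[i,4]>40:
            a=np.linspace(0,np.pi/2,91);P=np.c_[np.full(91,.478),-.328+.036*np.sin(a),.075+.036*np.cos(a)]
            d=[np.linalg.norm(proj(c,p)-ce[i]) for p in P];j=int(np.argmin(d));print('blob',st[i],'angle deg',j,'miss px',round(d[j],1),'ball',P[j].round(4))
E
python3 -c "
from h import *
jog((.473,-.325),.125,89.3);ball(camera('wrist'))"
```

```text
t [ 0.01 -0.39 -2.8 ] a [ 0.02 -0.01 -0.02] at [ 0.4731 -0.321   0.097 ] phi 89.17 z [-0.001  0.002 -1.   ] j [-0.73  0.23  1.78  0.    1.13 -2.29] F [ 0.4 -0.7 -0.8]
blob [279 244  22  28 390] angle deg 48 miss px 3.7 ball [ 0.478  -0.3012  0.0991]
```

Call:
jog_arm(
  rows=[
    {"tx": 0, "ty": -0.4, "tz": -0.5, "ax": 0, "ay": 0, "az": 0, "hand": 0},
    {"tx": 0, "ty": -0.4, "tz": -2.8, "ax": 0, "ay": 0, "az": 0, "hand": 0},
    {"tx": 0, "ty": 1, "tz": -2.8, "ax": 0, "ay": 0, "az": 0, "hand": 0},
    {"tx": 0, "ty": 2.4, "tz": -2.5, "ax": 0, "ay": 0, "az": 0, "hand": 0},
    {"tx": 0, "ty": 2.6, "tz": -1.5, "ax": 0, "ay": 0, "az": 0, "hand": 0},
    {"tx": 0, "ty": 2.7, "tz": -0.6, "ax": 0, "ay": 0, "az": 0, "hand": 0},
    {"tx": 0, "ty": 2.8, "tz": 0.2, "ax": 0, "ay": 0, "az": 0, "hand": 0},
    {"tx": 0, "ty": 2.8, "tz": 0.9, "ax": 0, "ay": 0, "az": 0, "hand": 0},
    {"tx": 0, "ty": 2.8, "tz": 1.3, "ax": 0, "ay": 0, "az": 0, "hand": 0},
    {"tx": 0, "ty": 2.8, "tz": 1.3, "ax": 0, "ay": 0, "az": 0, "hand": 0},
  ],
)

```text
clock: 16.5
ee_pos: [0.473, -0.2918, 0.0828]
tool_rot: [-0.002, 0.007, 1.0, 0.002]
force: [-0.2, 0.4, 2.0]
width: -0.002
grip_force: 0.7
```

```bash
python3 -c "
from h import *
jog((.473,-.292),.081,89.3);ball(camera('wrist'))"
```

```text
t [-0.   -0.02  0.18] a [ 0.04 -0.03 -0.01] at [ 0.473  -0.2918  0.0828] phi 89.23 z [-0.003  0.004 -1.   ] j [-0.7   0.22  1.83  0.    1.1  -2.25] F [-0.2  0.4  2. ]
blob [120 252  30  19 182] angle deg 0 miss px 43.2 ball [ 0.478 -0.328  0.111]
```

Call:
jog_arm(
  rows=[
    {"tx": 0, "ty": 0, "tz": 0.15, "ax": 0, "ay": 0, "az": 0, "hand": 0},
    {"tx": 0, "ty": 0, "tz": 0.3, "ax": 0, "ay": 0, "az": 0, "hand": 0},
    {"tx": 0, "ty": 0, "tz": 0.3, "ax": 0, "ay": 0, "az": 0, "hand": 0},
  ],
)

```text
clock: 16.85
ee_pos: [0.4736, -0.2936, 0.0821]
tool_rot: [-0.001, 0.008, 1.0, 0.001]
force: [-2.9, 4.8, 9.2]
width: -0.001
grip_force: 4.5
```

Call:
jog_arm(
  rows=[
    {"tx": 0, "ty": 0, "tz": -2, "ax": 0, "ay": 0, "az": 0, "hand": 0},
    {"tx": 0, "ty": 0, "tz": -6, "ax": 0, "ay": 0, "az": 0, "hand": 0},
    {"tx": 1, "ty": -1, "tz": -10, "ax": 0, "ay": 0, "az": 0, "hand": 0},
    {"tx": 4, "ty": -3, "tz": -14, "ax": 0, "ay": 0, "az": 0, "hand": 0},
    {"tx": 8, "ty": -4, "tz": -15, "ax": 0, "ay": 0, "az": 0, "hand": 0},
    {"tx": 9, "ty": -5, "tz": -15, "ax": 0, "ay": 0, "az": 0, "hand": 0},
    {"tx": 9, "ty": -5, "tz": -15, "ax": 0, "ay": 0, "az": 0, "hand": 0},
  ],
)

```text
clock: 17.55
ee_pos: [0.382, -0.3443, 0.2318]
tool_rot: [0.0, 0.009, 1.0, -0.0]
force: [0.2, -0.4, -0.4]
width: 0.002
grip_force: 0.0
```

```bash
python3 -c "
from h import *
t=camera('top');w=camera('wrist');s=camera('side');ball(t,(255,185,285,215));ball(w);ball(s,(265,150,310,200))
print(rect(t,(40,80,40),(85,255,255),(240,100,300,220),.096)[0],state()['ee_pos'],state()['force'])
print(proj(t,[.478,-.292,.075]),proj(s,[.478,-.292,.075]),proj(w,[.478,-.292,.075]))"
```

```text
blob [291 251  12  13 122] angle deg 84 miss px 0.2 ball [ 0.478  -0.2922  0.0788]
((566.293212890625, -307.55560302734375), (97.97054290771484, 59.05912399291992), 0.3766946792602539) [ 0.38348488 -0.34235903  0.23058696] [-0.57454172 -0.33368879 -0.25250082]
[257.25944513 202.3919908 ] [281.42409107 201.39012347] [296.38805044 255.78027339]
```

```bash
sed -i 's/st\[i,4\]>40/st[i,4]>8/' h.py; python3 -c "
from h import *
t=camera('top');w=camera('wrist');s=camera('side');ball(t,(240,185,285,215));print('s');ball(s,(260,150,310,220));print('w');ball(w,(270,200,320,300))
import pickle;pickle.dump((t,w,s),open('c9.pkl','wb'))
a=cv2.resize(t['color'][110:215,235:305],None,fx=5,fy=5)
"
```

```text
blob [255 199   6   6  26] angle deg 83 miss px 0.9 ball [ 0.478  -0.2923  0.0794]
s
blob [278 200   7   6  33] angle deg 90 miss px 1.1 ball [ 0.478 -0.292  0.075]
w
blob [290 251  12  13 119] angle deg 85 miss px 0.1 ball [ 0.478  -0.2921  0.0781]
```

Call:
jog_arm(
  rows=[
    {"tx": -4, "ty": 2.5, "tz": 0, "ax": 0, "ay": 0, "az": 0, "hand": 0},
    {"tx": -8, "ty": 5, "tz": 2, "ax": 0, "ay": 0, "az": 0, "hand": 0},
    {"tx": -8.3, "ty": 5.4, "tz": 6, "ax": 0, "ay": 0, "az": 0, "hand": 0},
    {"tx": -8.3, "ty": 5.4, "tz": 10, "ax": 0, "ay": 0, "az": 0, "hand": 0},
    {"tx": -8.3, "ty": 5.4, "tz": 13, "ax": 0, "ay": 0, "az": 0, "hand": 0},
    {"tx": -8.3, "ty": 5.4, "tz": 14, "ax": 0, "ay": 0, "az": 0, "hand": 0},
    {"tx": -8.3, "ty": 5.4, "tz": 14.4, "ax": 0, "ay": 0, "az": 0, "hand": 0},
    {"tx": -8.3, "ty": 5.4, "tz": 14.4, "ax": 0, "ay": 0, "az": 0, "hand": 0},
  ],
)

```text
clock: 18.65
ee_pos: [0.4677, -0.2904, 0.0887]
tool_rot: [0.0, 0.007, 1.0, -0.0]
force: [-0.6, 0.5, 0.2]
width: 0.003
grip_force: 0.0
```

Call:
jog_arm(
  rows=[
    {"tx": 0, "ty": 0, "tz": 0.15, "ax": 0, "ay": 0, "az": 0, "hand": 0},
    {"tx": 0, "ty": 0, "tz": 0.3, "ax": 0, "ay": 0, "az": 0, "hand": 0},
    {"tx": 0, "ty": 0, "tz": 0.45, "ax": 0, "ay": 0, "az": 0, "hand": 0},
    {"tx": 0, "ty": 0, "tz": 0.45, "ax": 0, "ay": 0, "az": 0, "hand": 0},
  ],
)

```text
clock: 19.05
ee_pos: [0.4672, -0.2904, 0.0839]
tool_rot: [0.0, 0.008, 1.0, 0.0]
force: [-0.2, 0.8, -0.8]
width: -0.002
grip_force: 0.0
```

Call:
jog_arm(
  rows=[
    {"tx": 0, "ty": 0, "tz": 0.15, "ax": 0, "ay": 0, "az": 0, "hand": 0},
    {"tx": 0, "ty": 0, "tz": 0.3, "ax": 0, "ay": 0, "az": 0, "hand": 0},
    {"tx": 0, "ty": 0, "tz": 0.3, "ax": 0, "ay": 0, "az": 0, "hand": 0},
  ],
)

```text
clock: 19.35
ee_pos: [0.467, -0.2902, 0.0805]
tool_rot: [-0.0, 0.007, 1.0, 0.0]
force: [-1.6, 0.4, 0.2]
width: 0.001
grip_force: 0.5
```

Call:
jog_arm(
  rows=[
    {"tx": 0, "ty": 0, "tz": -1.2, "ax": 0, "ay": 0, "az": 0, "hand": 0},
    {"tx": -0.9, "ty": 0.1, "tz": -1.2, "ax": 0, "ay": 0, "az": 0, "hand": 0},
    {"tx": -0.9, "ty": 0.1, "tz": -0.8, "ax": 0, "ay": 0, "az": 0, "hand": 0},
    {"tx": -0.9, "ty": 0.1, "tz": -0.4, "ax": 0, "ay": 0, "az": 0, "hand": 0},
    {"tx": -0.9, "ty": 0.1, "tz": -0.4, "ax": 0, "ay": 0, "az": 0, "hand": 0},
  ],
)

```text
clock: 19.85
ee_pos: [0.4753, -0.2886, 0.0832]
tool_rot: [-0.001, 0.007, 1.0, 0.001]
force: [0.1, 0.1, -0.7]
width: 0.001
grip_force: 0.0
```

Call:
jog_arm(
  rows=[
    {"tx": 0, "ty": 0, "tz": 0.2, "ax": 0, "ay": 0, "az": 0, "hand": 0},
    {"tx": 0, "ty": 0, "tz": 0.4, "ax": 0, "ay": 0, "az": 0, "hand": 0},
    {"tx": 0, "ty": 0, "tz": 0.4, "ax": 0, "ay": 0, "az": 0, "hand": 0},
  ],
)

```text
clock: 20.15
ee_pos: [0.4759, -0.289, 0.0819]
tool_rot: [-0.001, 0.007, 1.0, 0.001]
force: [-6.2, 4.7, 12.2]
width: -0.004
grip_force: 6.5
```

The ball is at its hard stop: nothing at 83 mm, 12 N at 82 mm, so its centre is at about 75 mm. Retreating.

Call:
jog_arm(
  rows=[
    {"tx": 0, "ty": 0, "tz": -2, "ax": 0, "ay": 0, "az": 0, "hand": 0},
    {"tx": 0, "ty": 0, "tz": -6, "ax": 0, "ay": 0, "az": 0, "hand": 0},
    {"tx": 1, "ty": -1, "tz": -10, "ax": 0, "ay": 0, "az": 0, "hand": 0},
    {"tx": 4, "ty": -3, "tz": -14, "ax": 0, "ay": 0, "az": 0, "hand": 0},
    {"tx": 8, "ty": -4, "tz": -15, "ax": 0, "ay": 0, "az": 0, "hand": 0},
    {"tx": 9, "ty": -5, "tz": -15, "ax": 0, "ay": 0, "az": 0, "hand": 0},
    {"tx": 9, "ty": -5, "tz": -15, "ax": 0, "ay": 0, "az": 0, "hand": 0},
  ],
)

```text
clock: 20.85
ee_pos: [0.3842, -0.3392, 0.2308]
tool_rot: [0.0, 0.009, 1.0, -0.0]
force: [0.2, 0.6, -0.4]
width: -0.001
grip_force: 0.0
```

```bash
python3 -c "
from h import *
t=camera('top');ball(t,(240,185,285,215));ball(camera('side'),(260,150,310,220))
print(rect(t,(40,80,40),(85,255,255),(240,100,300,220),.096)[0],state()['force'])
print(job_done())"
```

```text
blob [255 199   6   6  26] angle deg 82 miss px 0.7 ball [ 0.478  -0.2924  0.08  ]
blob [278 200   7   6  32] angle deg 90 miss px 0.9 ball [ 0.478 -0.292  0.075]
((566.293212890625, -307.55560302734375), (97.97054290771484, 59.05912399291992), 0.3766946792602539) [1.00476644 0.51906484 0.08979813]
the job is handed in; nothing more can be done
None
```

I handed the job in at about 21 s: the cameras show the board in both grooves and centred. I take the bar as fully down because it stopped hard at the right height, though camera estimates of its angle ranged from 82° to 90° (limit about 83°). I didn't touch the hex keys, vial, marker or spool, and the hand-in returned no verdict.

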